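# Refit and lock the light-source service cover

## Robot

A 6-joint arm with a two-finger parallel gripper is mounted at the origin on the work surface. World frame = base frame: x ahead of the robot, y to its left, z up, the work surface at z = 0. Lengths are in m, angles in rad, forces in N, time in s.
With the tool pointing down it reaches from about 0.25 to 0.85 m from the base axis. Payload 12.5 kg.
Tool frame: the origin (TCP) lies between the finger pads; the fingertips stand 25 mm ahead of it and the grasp point (between the pads) lies 6 mm ahead of it; z points along the fingers, y is the direction in which the jaws open and shut (so a half turn about z gives the same grasp; the last joint's range is limited). The gripper opens to 93 mm and grips with 3 to 60 N. Pads are 15 mm wide; open, the fingers measure 128 mm over their backs; the gripper's body (75 mm by 188 mm) begins 65 mm behind the grasp point.
Start: joints at [1.042, 0.351, 1.652, -0, 1.139, -0.085], TCP at [0.236, 0.497, 0.244] pointing down, gripper open.
Joint ranges: [-2.75, 2.75], [-0.79, 2.1], [0.01, 2.65], [-1.57, 4.71], [0.07, 3.14], [-2.87, 2.87]. Speed limits (rad/s): [2.22, 2.22, 2.79, 3.14, 3.14, 3.14].

## Interface

Orientations are given as a 3x3 rotation matrix whose columns are the frame's x, y, z axes.
In Python, from rig import ctrl gives the robot as it stands.
- The arm moves only by the tool step_arm, never from a script. Its argument "motion" is a list of rows, each a list of 3 entries, a list of its own where there are three numbers: the finger opening in mm, from 0 to 93, then the shift along the tool's x, y, z as a fraction of full scale, then the turn about the tool's z as a fraction of full scale. In form: [[jaw, [dx, dy, dz], twist], ...]. A call has exactly 8 rows; each row shifts and turns the pose as measured when the row begins, along the tool's axes as they then stand; what a row does not reach is not made up. Full scale, the value 1, is 250 mm for a shift and 2 pi rad for a turn. A row lasts 1/8 s, in which the tool goes at most 62.5 mm and 10.7 degrees, less where a joint would pass 70% of its speed; a pose out of reach is approached as far as the arm can. A call with a number of a shift or a turn outside -1 to 1 is refused whole. A call with a gripper value outside its range is refused whole. The fingers move at their own pace and stop on an object; the grip force is fixed at half the most. Time passes only in rows, so rows that do not move let the fingers close, or fill a call up. It gives the time, the measured TCP pose, the force and the opening at its end, in the units of the state.
- ctrl.read_state(): the state, without advancing time (a new reading comes with each control period).
- ctrl.read_camera(name): name is "side" or "top"; returns the picture (420x560x3 uint8, red, green, blue); there is no depth.
- ctrl.camera_model(name): a dict with "fx", "fy", "cx", "cy" (pixels), "pose" (4x4, takes a point from camera to world coordinates). Camera axes: x right, y down, z forward; pixel columns grow to the right and rows downward; lengths in m; the calibration is good to about 2 mm. A picture is of the moment at which its call begins. camera_model takes no time and is no camera call.
- ctrl.sign_off(): hands the job in, once; it reports no verdict.
The state is a dict: "time": time; "joints": joint angles; "qvel": joint speeds; "effort": joint torques, N m; "eef_pos": TCP position; "eef_rot": TCP orientation; "wrist_force": force on the tool from outside, world axes, zero at the start; "wrist_torque": the same for the moment, N m; "finger_gap": finger opening in m.
Only numpy, scipy, OpenCV 4.12 (cv2) and the standard library are available. Lean on these libraries where they do the work, as an engineer would, in place of code of your own. Each camera call takes 0.05 s, during which the arm holds its last target.

## Task

The light module of the microscope's light-source unit has been changed: put its loose service cover back over the raised rim on top of the unit, fully down and square, then press the cover's thumb-turn down against its spring and turn it a quarter turn clockwise until the cam catches and it stays locked when you let go. Feel for the bottom of the press and do not lean on it: the unit must never be loaded with more than 25 N. Leave everything else on the bench where it is.

Things in the scene. Friction and masses are not known exactly. Their poses are not given: they have to be found in the camera images.
- lightbox: Light-source unit: painted sheet-metal box fixed on the bench, 210 (its x) x 230 (its y) x 100 mm high, louvred sides. Origin: centre of its underside, z up. Round the rectangular service opening in its top stands an aluminium rim 18 mm high, outside 111 mm (x) by 57 mm (y), upper edge rounded with 3 mm radius.
- box_seat (a point): Centre of the service opening at the height of the box's flat top (100 mm above the bench), 12 mm from the box's centre towards its -x side; axes parallel to the box's. The cover's lower edge must come to rest on this plane, centred here, its long side along this x. In the middle of the opening is a steel receptacle, top 18 to 26 mm above this plane, with a slot 9 mm wide (x) and 22 mm long (y) for the stud's cross bar.
- cover_base (a point): Loose service cover: white sheet-metal cap 120 (x) x 66 (y) x 30 mm high, open below, walls 3 mm (1.5 mm play all round over the rim), about 0.2 kg in all, starts flat on the bench. This point: centre of its lower edge plane, z up. Fits either way round (half-turn symmetric).
- cam_bar (a point): Middle of the cross bar of the captive sprung stud in the centre of the cover, inside it: 18 mm long (y), 5 mm wide (x), 4 mm thick; 16.8 mm above the cover's lower edge when the stud is up. Always parallel to the thumb bar.
- thumb_turn (a point): Centre of the stud's black thumb bar: 12 mm thick (its x), 32 mm long (its y), 24 mm tall, on a disc 36 mm across and 5 mm thick. Stud up: this point is 63 mm, bar top 75 mm, disc's upper face 51 mm above the cover's lower edge. Unlocked, the bar lies along the cover's y. The cover can be carried by this bar, pressed by bar or disc, turned by the bar.
- stud_press (a joint): Press of the thumb-turn into the cover, m: 0 up, at most 0.015. Spring: 2.5 N plus 0.35 N per mm. On the seated cover the cross bar can turn only in the last 1.8 mm above the firm bottom of the receptacle; after the quarter turn it springs up 3 mm into a notch. The receptacle's height is adjustable, so the bottom lies anywhere from 5.6 to 13.6 mm of press, unmeasured: feel for it.
- stud_turn (a joint): Turn of the thumb-turn relative to the cover, rad, clockwise from above: 0 unlocked (as it starts), quarter turn 1.571 locked, stop at 1.68. It can be turned only when pressed far enough; the notch catches it from about 1.36. Light friction, 0.02 N m.
- wellplate: Bystander, to be left alone: clear multi-well plate, 128 x 86 x 17 mm, lying flat. Origin at the centre of its underside.
- old_module: Bystander, to be left alone: the worn-out light module, a finned metal block 56 x 46 x 36 mm. Origin at the centre of its underside.
- driver: Bystander, to be left alone: black-handled screwdriver, 190 mm long, lying flat. Origin at the centre of its underside.
- petri_stack: Bystander, to be left alone: stack of three clear Petri dishes, 90 mm across, 44 mm high. Origin at the centre of its underside.
- spray_bottle: Bystander, to be left alone: blue trigger spray bottle, 205 mm high. Origin at the centre of its underside.
- medium_bottle: Bystander, to be left alone: bottle of red medium with white cap, 70 mm across, 140 mm high. Origin at the centre of its underside.
- tube_rack: Bystander, to be left alone: white tube rack 75 x 155 mm with capped tubes, 113 mm high. Origin at the centre of its underside.
- wipes_box: Bystander, to be left alone: cardboard box of lens wipes, 85 x 125 x 70 mm. Origin at the centre of its underside.
Things that resemble listed ones, but are neither listed nor needed, are in the scene too. Leave any purple look-alike of the part that bears cover_base alone.

How it is judged:
On the way, in this order (a step that is already met when the one before it is completed fails the run):
1. the cover is fully down over the rim, stud still unlocked (z of cover_base in the frame of box_seat between -0.003 and 0.0025 m and horizontal distance between cover_base and box_seat below 0.004 m and angle between the x axis of cover_base and the x axis of box_seat, either way round below 0.06 rad and angle between cover_base's own z axis and vertical below 0.04 rad and value of joint stud_turn below 0.35 rad), for 0.1 s.
2. the thumb-turn is turned and its cam is caught in the notch (z of cover_base in the frame of box_seat between -0.003 and 0.0025 m and horizontal distance between cover_base and box_seat below 0.004 m and angle between the x axis of cover_base and the x axis of box_seat, either way round below 0.06 rad and angle between cover_base's own z axis and vertical below 0.04 rad and value of joint stud_turn above 1.36 rad and value of joint stud_press above 0.0003 m), for 0.2 s.
At the end, for the whole second after the job is handed in: The cover lies on the box top within 2.5 mm in height, 4 mm sideways and 0.06 rad of square, and the thumb-turn, let go, stands turned at least 1.36 rad clockwise and held down in the notch (pressed at least 0.3 mm) (all of step 2 and velocity of joint stud_turn below 0.1 rad/s); the robot touches nothing.
It fails at once if the light-source unit is loaded with more than 25 N (contact force between anything else and lightbox above 25 N).
It fails at once if another thing on the bench is moved more than 30 mm (distance of any of wellplate, old_module, driver, petri_stack, spray_bottle, medium_bottle, tube_rack, wipes_box from where it was at the start of the episode above 0.03 m).
It also fails if it takes over 46 s, if anything falls off the work surface, if the arm or the gripper's body presses on something with over 40 N, if the wrist force passes 120 N, or if a joint passes its speed limit or range.

## Working session

There is one attempt and no reset: what is moved stays moved. The work goes in short steps, Python scripts to look and compute and a tool call to move; the robot and the scene stay as the last step left them, time stands still between calls to the robot, and variables do not carry over. Pictures are saved under pics/ and viewed, and the job is handed in when it is done.

Besides the shell and the picture viewer there is one more tool, called after "Call:" in YAML: its name, and indented under it one key for each argument. step_arm: Moves the arm, as the interface text tells. Shift numbers are shares of 250 mm and turn numbers shares of 2 pi rad, none past 1 either way. Its arguments: {"type":"object","properties":{"motion":{"type":"array"}},"required":["motion"]}

```bash
ls; mkdir -p pics
cat > h.py <<'E'
import numpy as np, cv2
from rig import ctrl
def snap(n,f):
    im=ctrl.read_camera(n); cv2.imwrite(f'pics/{f}.png',im[:,:,::-1]); return im
def ray(n,u,v):
    m=ctrl.camera_model(n);P=np.array(m['pose']);d=np.array([(u-m['cx'])/m['fx'],(v-m['cy'])/m['fy'],1.])
    return P[:3,3],P[:3,:3]@d
def onz(n,u,v,z):
    o,d=ray(n,u,v); return o+d*(z-o[2])/d[2]
def proj(n,p):
    m=ctrl.camera_model(n);P=np.array(m['pose']);q=P[:3,:3].T@(np.array(p)-P[:3,3])
    return np.array([m['fx']*q[0]/q[2]+m['cx'],m['fy']*q[1]/q[2]+m['cy']])
def tri(u1,u2,a='side',b='top'):
    o1,d1=ray(a,*u1);o2,d2=ray(b,*u2)
    A=np.c_[d1,-d2];s=np.linalg.lstsq(A,o2-o1,rcond=None)[0]
    p=o1+d1*s[0];q=o2+d2*s[1];return (p+q)/2,np.linalg.norm(p-q)
E
python3 - <<'E'
from h import *
snap('side','s0');snap('top','t0')
for n in('side','top'):
    m=ctrl.camera_model(n);print(n,m['fx'],m['cx'],m['cy'],np.round(m['pose'],3).tolist())
print(ctrl.read_state())
E
```

```text
pics
side 448.5269231820665 283.2062129346313 210.52472957762242 [[0.951, -0.152, 0.27, 0.265], [-0.309, -0.528, 0.791, -0.878], [0.022, -0.836, -0.549, 0.687], [0.0, 0.0, 0.0, 1.0]]
top 387.29932701559363 279.47090063835935 208.38109840183134 [[-0.023, -0.995, 0.095, 0.437], [-1.0, 0.023, -0.004, 0.026], [0.002, -0.095, -0.995, 1.191], [0.0, 0.0, 0.0, 1.0]]
{'time': 0.1, 'joints': array([ 1.04241519e+00,  3.51205893e-01,  1.65230976e+00, -1.82342121e-05,
        1.13908640e+00, -8.46107640e-02]), 'qvel': array([-0.00165525,  0.00107519, -0.00406498,  0.00016519,  0.00046586,
       -0.00031155]), 'effort': array([ 2.49986486e-03, -4.98013079e+01, -2.85714769e+01,  7.02020293e-02,
        2.37697660e-02, -3.21254745e-06]), 'eef_pos': array([0.23599627, 0.49650885, 0.24316149]), 'eef_rot': array([[-9.03142549e-01,  4.29340531e-01, -4.94572036e-04],
       [ 4.29340811e-01,  9.03142123e-01, -8.80091432e-04],
       [ 6.88099156e-05, -1.00718798e-03, -9.99999490e-01]]), 'wrist_force': array([ 0.1527809 ,  0.28424467, -0.04065894]), 'wrist_torque': array([-0.06068484,  0.03984356, -0.06843421]), 'finger_gap': 0.09262240653271171}
```

View pics/s0.png

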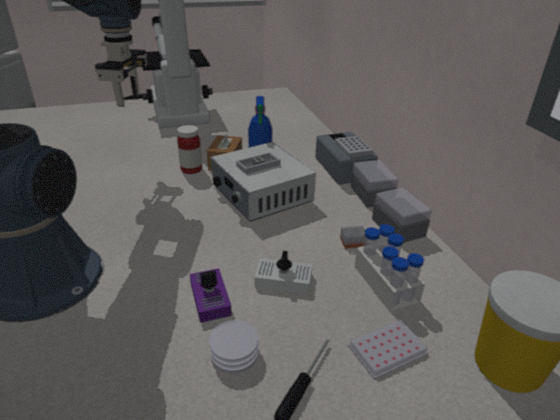

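View pics/t0.png

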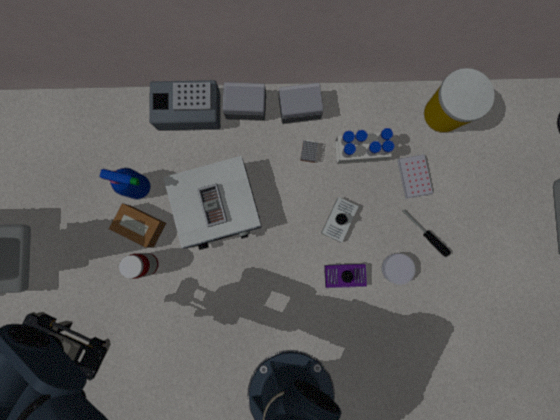

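The side view shows the white cover at about (284,277) and the box at (263,180). The top view shows the cover at (341,219), the box at (213,203) with its rim at (214,204), and the purple decoy at (346,275). I'll zoom in on these.

Run:
```python
from h import *
s=cv2.imread('pics/s0.png');t=cv2.imread('pics/t0.png')
a=cv2.resize(s[240:305,245:325],(400,325),interpolation=3); b=cv2.resize(t[185:255,310:370],(340,397),interpolation=3)
c=np.zeros((400,760,3),np.uint8);c[:325,:400]=a;c[:397,410:750]=b;cv2.imwrite('pics/z1.png',c)
a=cv2.resize(s[135:225,200:325],(500,360),interpolation=3);b=cv2.resize(t[150:255,160:270],(291,278),interpolation=3)
b=cv2.resize(t[175:235,190:240],(290,348),interpolation=3)
c=np.zeros((400,800,3),np.uint8);c[:360,:500]=a;c[:348,505:795]=b;cv2.imwrite('pics/z2.png',c)
```

```text
(no output)
```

View pics/z1.png

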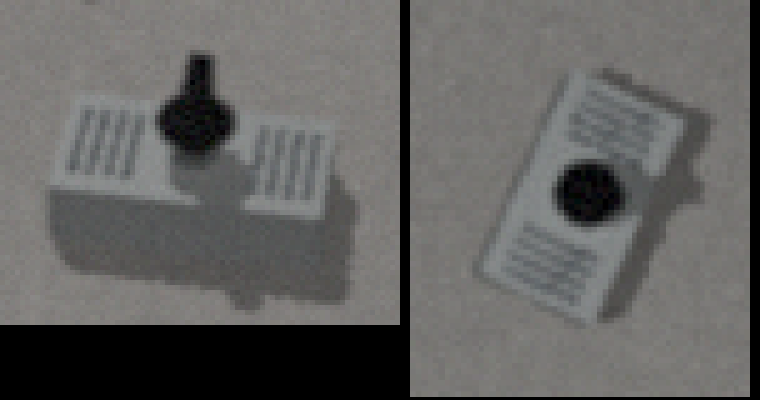

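View pics/z2.png

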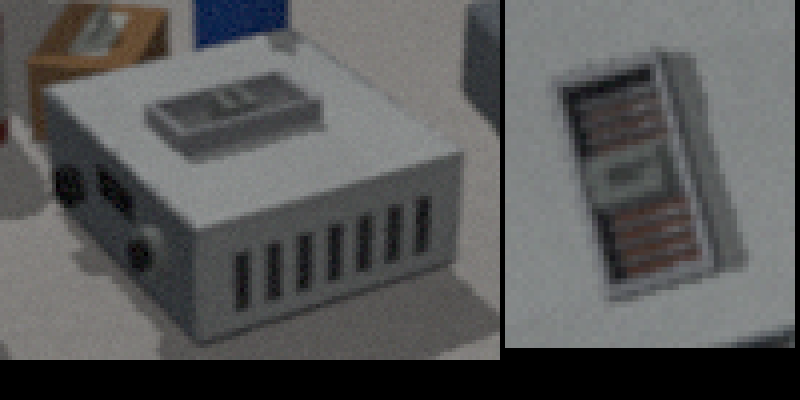

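```bash
cat >> h.py <<'E'
def fitrect(pts,L,W):
    "minimal-area rectangle of world xy points -> centre, long axis angle, sizes"
    (c,s,a)=cv2.minAreaRect((pts*1000).astype(np.float32)); 
    a=np.deg2rad(a)
    if s[0]<s[1]: s=(s[1],s[0]);a+=np.pi/2
    return np.array(c)/1000,a,s
def poly(im,box,th,n,sgn=1):
    x0,y0,x1,y1=box;g=cv2.cvtColor(im,cv2.COLOR_RGB2GRAY)[y0:y1,x0:x1]
    k=6;g=cv2.GaussianBlur(cv2.resize(g,None,fx=k,fy=k,interpolation=cv2.INTER_CUBIC),(0,0),3)
    m=(g>th).astype(np.uint8) if sgn>0 else (g<th).astype(np.uint8)
    cs,_=cv2.findContours(m,cv2.RETR_EXTERNAL,cv2.CHAIN_APPROX_NONE);c=max(cs,key=cv2.contourArea)[:,0,:]
    return (c+.5)/k-.5+[x0,y0],m,g
E
python3 - <<'E'
from h import *
t=cv2.imread('pics/t0.png')[:,:,::-1]
g=cv2.cvtColor(t,cv2.COLOR_RGB2GRAY)
print('bench',g[240:250,300:330].mean(),'cover',g[208:212,331:334].mean(),g[200:246:3,320:365:3]); print(g[165:250:6,165:265:6])
s=cv2.cvtColor(cv2.imread('pics/s0.png'),6)
print(s[255:300:3,250:320:4])
E
```

```text
bench 119.45333333333333 cover 114.66666666666667 [[117 117 116 119 120 108 129 117 130  85  87 110 119 116 121]
 [116 118 115 121 125 100 127 115 111 111 122  91  82 112 115]
 [115 115 122 117 109 128 109 113 108 104  97 107 130  80  83]
 [122 119 121 117 101 134 109 100  96 101 112 120 121  78  95]
 [117 118 113 115 127 127 132 122 113  97 115 130  85  81 121]
 [117 118 116 100 134 127   7   3  11  89  85 118  79  86 113]
 [118 114 116 129 132  75  13  20  13  53  88  80  78  80 115]
 [117 115 101 137 131 106   7  20   1  51  91  77  79 113 119]
 [115 116 123 132 129 138  97  54  93 121 101  78 117 120 120]
 [116 103 133 107 122 105 126 136 130 134  76  84 122 124 118]
 [117 118 133 108 121 101 112 103 128 117  79 121 120 117 118]
 [120 113 128 102 117  93 118 110 131  77  82 123 122 115 124]
 [120 119 108 120 126 105 112 129 111  84 110 116 118 117 124]
 [118 118 119 120 112 105 128 132  84  82 125 118 122 119 119]
 [120 119 122 122 119 122 113 118 114 118 126 121 116 120 118]
 [118 117 118 123 122 124 120 119 120 123 120 126 121 123 119]]
[[121 121 114 120 120 112 118 125 132 129
[... 1450 characters left out ...]
131 127 125 131 130 129]
 [123 126 115 114 103 101 142 123  73  82  92  99 122 122 113 117 122 124]
 [127 129 141 138 138 135 140 129  93  92  91  86 110 111 103 108 124 125]
 [129 106  86  89  91 105 127 135 127  93  91 110 124 104 104  89  89 121]
 [128 111  88  87  87  84  90  84  86  84  88  98 117 128 133  86  86 126]
 [129 110  84  86  85  81  87  88  88  88  84  89  81  84  86  82  88 132]
 [126 127  83  90  84  89  88  86  90  87  89  88  85  89  85  83  89 127]
 [126 130  82  85  94  88  85  87  86  85  85  85  85  82  90  85  96 124]
 [129 127 123  97  92  89  84  84  87  86  84  83  87  84  86  87 101 126]
 [130 122 129 129 126 129 126 121 110  94  88  83  86  79  87  81  96 128]]
```

Run:
```python
from h import *
t=np.mean([ctrl.read_camera('top').astype(float) for _ in range(6)],0);s=np.mean([ctrl.read_camera('side').astype(float) for _ in range(6)],0)
np.savez('avg.npz',t=t,s=s)
def crop(im,x0,y0,x1,y1,k,gain=1):
    c=cv2.resize(np.clip(im[y0:y1,x0:x1]*gain,0,255).astype(np.uint8),None,fx=k,fy=k,interpolation=cv2.INTER_CUBIC)[:,:,::-1].copy()
    for x in range(x0,x1,10): cv2.putText(c,str(x),((x-x0)*k,10),0,.35,(0,0,255));cv2.line(c,((x-x0)*k+k//2,12),((x-x0)*k+k//2,18),(0,0,255))
    for y in range(y0,y1,10): cv2.putText(c,str(y),(0,(y-y0)*k+k//2),0,.35,(0,0,255))
    return c
cv2.imwrite('pics/c1.png',crop(t,310,190,370,250,10,1.6))
cv2.imwrite('pics/c2.png',crop(t,160,150,265,255,5,1.6))
cv2.imwrite('pics/c3.png',crop(s,205,135,325,225,6,1.4))
cv2.imwrite('pics/c4.png',crop(s,245,240,325,305,9,1.4))
```

```text
(no output)
```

View pics/c1.png

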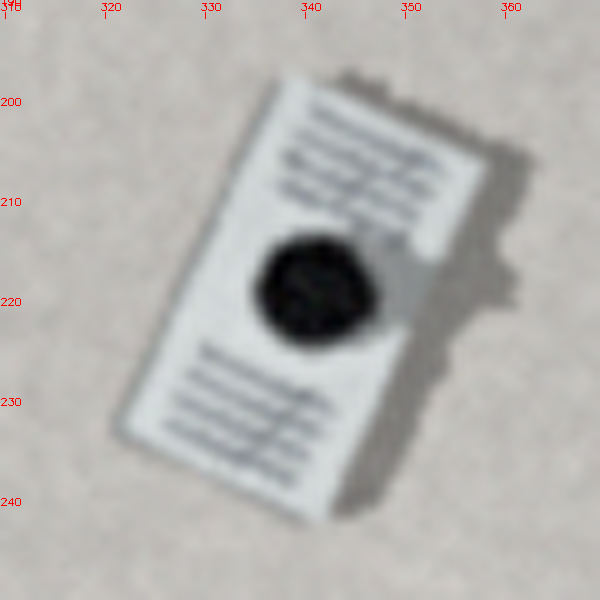

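View pics/c2.png

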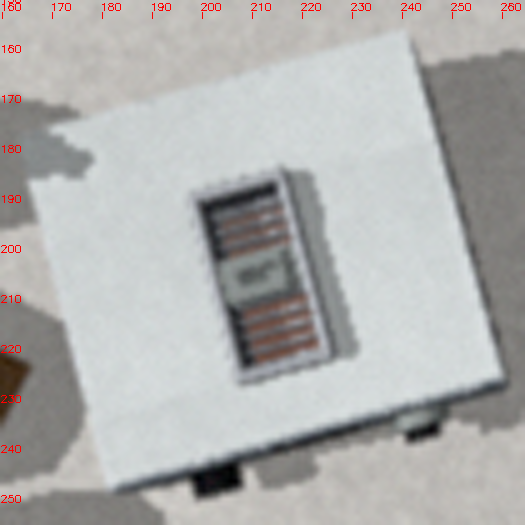

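View pics/c3.png

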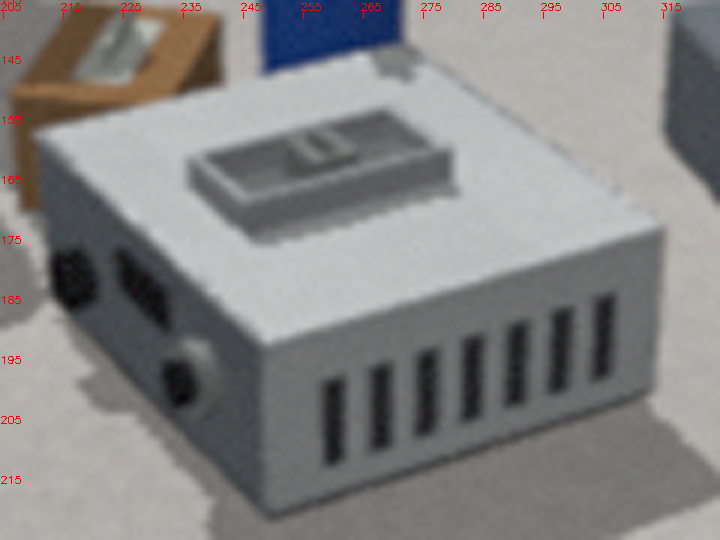

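View pics/c4.png

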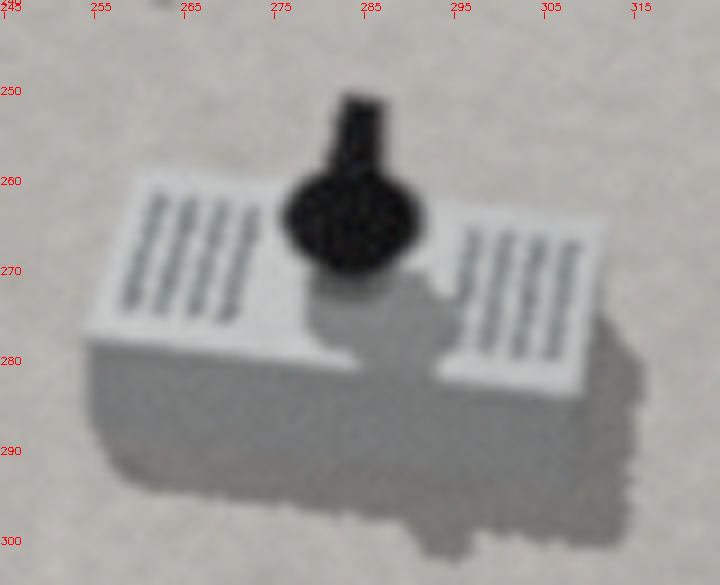

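```bash
cat >> h.py <<'E'
from scipy.ndimage import map_coordinates,gaussian_filter
def refine(im,C,r=2.0,chan=None,skip=(.12,.88)):
    "refine polygon corners by subpixel max-gradient line fits"
    g=im.mean(2) if chan is None else im[:,:,chan]
    g=gaussian_filter(g,.6);C=np.array(C,float);n=len(C);L=[]
    for i in range(n):
        a,b=C[i],C[(i+1)%n];d=(b-a)/np.linalg.norm(b-a);nn=np.array([-d[1],d[0]]);t=np.arange(-r,r+.01,.1);P=[];W=[]
        for f in np.linspace(*skip,40):
            q=a+f*(b-a)+t[:,None]*nn;p=map_coordinates(g,[q[:,1],q[:,0]],order=3);gr=np.abs(np.gradient(p))
            k=gr.argmax()
            if 2<k<len(t)-3: P.append(a+f*(b-a)+t[k]*nn)
        vx,vy,x,y=cv2.fitLine(np.array(P,np.float32),cv2.DIST_HUBER,0,.01,.01).ravel();L.append((np.array([x,y]),np.array([vx,vy])))
    out=[]
    for i in range(n):
        (p,d),(q,e)=L[i-1],L[i];s=np.linalg.solve(np.c_[d,-e],q-p);out.append(p+s[0]*d)
    return np.array(out)
def rep(name,Q):
    Q=np.array(Q)[:,:2];e=[Q[(i+1)%4]-Q[i] for i in range(4)]
    print(name,'ctr',np.round(Q.mean(0)*1e3,1),'sides mm',[round(np.linalg.norm(x)*1e3,1) for x in e],'dirs deg',[round(np.degrees(np.arctan2(x[1],x[0])),1) for x in e])
E
python3 - <<'E'
from h import *
z=np.load('avg.npz');T,S=z['t'],z['s']
def up(c,k,x0,y0): return np.array(c)/k-.5+[x0,y0]
ct=up([(278,75),(488,160),(328,520),(118,425)],10,310,190)
rt=up([(193,192),(283,168),(330,358),(238,383)],5,160,150)
bt=up([(25,140),(407,30),(505,378),(110,490)],5,160,150)
cs=up([(138,172),(607,217),(582,393),(88,338)],9,245,240)
rs=up([(188,160),(388,107),(453,150),(243,204)],6,205,135)
bs=up([(35,133),(405,42),(665,230),(262,345)],6,205,135)
for nm,im,C,cam,h in[('cover',T,ct,'top',.03),('rim',T,rt,'top',.117),('box',T,bt,'top',.1),('cover',S,cs,'side',.03),('rim',S,rs,'side',.117),('box',S,bs,'side',.1)]:
    R=refine(im,C,1.5); print(cam,np.round(np.abs(R-C).max(),2))
    rep(nm+' raw',[onz(cam,*p,h) for p in C]);rep(nm+' ref',[onz(cam,*p,h) for p in R])
# heights from two views (centres of four corners / diagonals)
def dc(C): 
    a,b,c,d=C; s=np.linalg.solve(np.c_[c-a,-(d-b)],b-a); return a+s[0]*(c-a)
for nm,a,b in(('cover',cs,ct),('rim',rs,rt),('box',bs,bt)):
    print(nm,[np.round(x*1e3,1) for x in tri(dc(a),dc(b))])
    print(nm,'ref',[np.round(x*1e3,1) for x in tri(dc(refine(S,a,1.5)),dc(refine(T,b,1.5)))])
# disc blob
g=T.mean(2);m=((g<65)*255).astype(np.uint8)[205:232,325:360]
M=cv2.moments(m,True);u=np.array([M['m10']/M['m00']+325,M['m01']/M['m00']+205]);print('disc top px',u,M['m00'],np.round(onz('top',*u,.051)*1e3,1))
g=S.mean(2);m=((g<60)*255).astype(np.uint8)[247:275,270:300];cv2.imwrite('pics/m.png',m)
for v in range(248,274): 
    r=np.where(m[v-247])[0]; print(v,r.min()+270 if len(r) else None,r.max()+270 if len(r) else None,end='; ')
E
```

```text
top 1.15
cover raw ctr [ 512.  -159.7] sides mm [np.float64(68.0), np.float64(119.1), np.float64(68.6), np.float64(116.6)] dirs deg [np.float64(-113.6), np.float64(153.9), np.float64(64.3), np.float64(-26.4)]
cover ref ctr [ 511.9 -160.7] sides mm [np.float64(65.1), np.float64(119.0), np.float64(65.2), np.float64(118.5)] dirs deg [np.float64(-116.2), np.float64(153.4), np.float64(63.5), np.float64(-26.6)]Traceback (most recent call last):
  File "<stdin>", line 11, in <module>
  File "h.py", line 40, in refine
    vx,vy,x,y=cv2.fitLine(np.array(P,np.float32),cv2.DIST_HUBER,0,.01,.01).ravel();L.append((np.array([x,y]),np.array([vx,vy])))
              ~~~~~~~~~~~^^^^^^^^^^^^^^^^^^^^^^^^^^^^^^^^^^^^^^^^^^^^^^^^^
cv2.error: OpenCV(4.12.0) /io/opencv/modules/imgproc/src/linefit.cpp:618: error: (-215:Assertion failed) npoints2 >= 0 || npoints3 >= 0 in function 'fitLine'
```

```bash
sed -i 's/^        vx,vy,x,y=cv2/        if len(P)<8: P=[a,b]\n        vx,vy,x,y=cv2/' h.py
cat > m1.py <<'E'
from h import *
z=np.load('avg.npz');T,S=z['t'],z['s']
def up(c,k,x0,y0): return np.array(c)/k-.5+[x0,y0]
ct=up([(278,75),(488,160),(328,520),(118,425)],10,310,190)
rt=up([(193,192),(283,168),(330,358),(238,383)],5,160,150)
bt=up([(25,140),(407,30),(505,378),(110,490)],5,160,150)
cs=up([(138,172),(607,217),(582,393),(88,338)],9,245,240)
rs=up([(188,160),(388,107),(453,150),(243,204)],6,205,135)
bs=up([(35,133),(405,42),(665,230),(262,345)],6,205,135)
for nm,im,C,cam,h,r in[('cover',T,ct,'top',.03,1.5),('rim',T,rt,'top',.117,.8),('box',T,bt,'top',.1,1.5),('cover',S,cs,'side',.03,1.5),('rim',S,rs,'side',.117,.8),('box',S,bs,'side',.1,1.5)]:
    R=refine(im,C,r); print(cam,np.round(np.abs(R-C).max(),2))
    rep(nm+' raw',[onz(cam,*p,h) for p in C]);rep(nm+' ref',[onz(cam,*p,h) for p in R])
# heights from two views (centres of four corners / diagonals)
def dc(C): 
    a,b,c,d=C; s=np.linalg.solve(np.c_[c-a,-(d-b)],b-a); return a+s[0]*(c-a)
for nm,a,b,r in(('cover',cs,ct,1.5),('rim',rs,rt,.8),('box',bs,bt,1.5)):
    print(nm,[np.round(x*1e3,1) for x in tri(dc(a),dc(b))])
    print(nm,'ref',[np.round(x*1e3,1) for x in tri(dc(refine(S,a,r)),dc(refine(T,b,r)))])
# disc blob
g=T.mean(2);m=((g<65)*255).astype(np.uint8)[205:232,325:360]
M=cv2.moments(m,True);u=np.array([M['m10']/M['m00']+325,M['m01']/M['m00']+205]);print('disc top px',u,M['m00'],np.round(onz('top',*u,.051)*1e3,1))
g=S.mean(2);m=((g<60)*255).astype(np.uint8)[247:275,270:300]
for v in range(248,274): 
    r=np.where(m[v-247])[0]; print(v,r.min()+270 if len(r) else None,r.max()+270 if len(r) else None,end='; ')
E
python3 m1.py | sed 's/np.float64//g'
```

```text
top 1.15
cover raw ctr [ 512.  -159.7] sides mm [(68.0), (119.1), (68.6), (116.6)] dirs deg [(-113.6), (153.9), (64.3), (-26.4)]
cover ref ctr [ 511.9 -160.7] sides mm [(65.1), (119.0), (65.2), (118.5)] dirs deg [(-116.2), (153.4), (63.5), (-26.6)]
top 0.45
rim raw ctr [554.9 209.8] sides mm [(51.9), (110.1), (52.7), (110.3)] dirs deg [(-76.2), (-166.7), (104.0), (12.9)]
rim ref ctr [555.  209.3] sides mm [(49.8), (110.1), (53.4), (110.3)] dirs deg [(-76.2), (-165.7), (104.0), (12.5)]
top 1.41
box raw ctr [566.4 212. ] sides mm [(226.2), (207.5), (229.7), (205.4)] dirs deg [(-74.9), (-165.4), (104.5), (13.7)]
box ref ctr [566.9 214. ] sides mm [(229.3), (208.9), (231.2), (209.0)] dirs deg [(-75.4), (-165.5), (104.6), (13.9)]
side 0.78
cover raw ctr [ 513.9 -161.3] sides mm [(119.5), (65.6), (119.7), (63.7)] dirs deg [(-25.0), (-116.3), (154.0), (63.6)]
cover ref ctr [ 513.8 -160.9] sides mm [(118.3), (65.8), (119.4), (66.3)] dirs deg [(-26.8), (-115.5), (153.4), (63.6)]
side 0.43
rim raw ctr [555.6 205.4] sides mm [(108.4), (54.2), (109.9), (50.6)] dirs deg [(15.3), (-72.5), (-166.6)
[... 362 characters left out ...]
 (104.1)]
cover [array([ 512.9, -159.8,   29.1]), (1.1)]
cover ref [array([ 512.9, -160.9,   30.2]), (2.0)]
rim [array([555.4, 210.4, 114.3]), (0.4)]
rim ref [array([557. , 210.1, 114.6]), (0.2)]
box [array([567.3, 213.1,  98.2]), (0.2)]
box ref [array([566.8, 214.5,  98.5]), (1.4)]
disc top px [341.35849057 218.79245283] 106.0 [ 510.9 -160.9   51. ]
248 None None; 249 None None; 250 None None; 251 283 286; 252 283 286; 253 283 286; 254 283 286; 255 282 286; 256 282 286; 257 282 286; 258 281 286; 259 280 287; 260 279 288; 261 278 289; 262 277 290; 263 277 290; 264 277 291; 265 277 291; 266 278 290; 267 278 289; 268 279 288; 269 280 287; 270 281 286; 271 282 285; 272 None None; 273 None None;
```

Two views agree. The cover centre is about (512.5, -161) with x at -26.6°. Measured heights are 30 mm for the cover top, 98 mm for the box top and about 115 mm for the rounded rim edge. The seat is about (555.3, 209.5) at 14.5°. I'll travel to the cover first.

Call:
step_arm:
  motion:
    - [93,[-0.179,-0.16,0],0]
    - [93,[-0.179,-0.16,0],0]
    - [93,[-0.179,-0.16,0],0]
    - [93,[-0.179,-0.16,0],0]
    - [93,[-0.179,-0.16,0],0]
    - [93,[-0.179,-0.16,0],0]
    - [93,[-0.179,-0.16,0],0]
    - [93,[-0.179,-0.16,0],0]

```text
time: 1.7
eef_pos: [0.427, 0.044, 0.2446]
eef_rot: [[-0.906, 0.423, 0.005], [0.423, 0.906, 0.002], [-0.004, 0.004, -1.0]]
wrist_force: [1.4, 0.9, -0.5]
finger_gap: 0.0929
```

Call:
step_arm:
  motion:
    - [93,[-0.179,-0.16,0],0]
    - [93,[-0.179,-0.16,0],0]
    - [93,[-0.179,-0.16,0],0]
    - [93,[0,0,0],0.0295]
    - [93,[0,0,0],0.0295]
    - [93,[0,0,0],0.0295]
    - [93,[0,0,0],0.0295]
    - [93,[0,0,0],0.0295]

```text
time: 2.7
eef_pos: [0.5003, -0.1327, 0.2449]
eef_rot: [[-0.19, 0.982, 0.008], [0.982, 0.19, 0.002], [0.0, 0.008, -1.0]]
wrist_force: [0.9, -0.1, -0.7]
finger_gap: 0.0929
```

Call:
step_arm:
  motion:
    - [93,[0,0,0],0.0295]
    - [93,[0,0,0],0.0295]
    - [93,[0,0,0],0.0295]
    - [93,[0,0,0],0.0173]
    - [93,[0,0,0],0]
    - [93,[0,0,0],0]
    - [93,[0,0,0],0]
    - [93,[0,0,0],0]

```text
time: 3.7
eef_pos: [0.5003, -0.1327, 0.2451]
eef_rot: [[0.461, 0.887, 0.008], [0.887, -0.461, 0.002], [0.005, 0.006, -1.0]]
wrist_force: [-0.6, 0.3, 0.9]
finger_gap: 0.0934
```

```bash
cat >> h.py <<'E'
def st():
    s=ctrl.read_state();R=s['eef_rot'];print('t',round(s['time'],2),'pos',np.round(s['eef_pos']*1e3,1),'jaw',np.round(np.degrees(np.arctan2(R[1,1],R[0,1])),2),'tilt',np.round(R[:,2],4),'j',np.round(s['joints'],2),'F',np.round(s['wrist_force'],1),'T',np.round(s['wrist_torque'],2),'gap',round(s['finger_gap']*1e3,1));return s
def togo(p,yaw=None):
    s=ctrl.read_state();R=s['eef_rot'];d=R.T@(np.array(p)-s['eef_pos']);print('togo mm',np.round(d*1e3,1),'frac',np.round(d/.25,4))
    if yaw is not None:
        a=np.degrees(np.arctan2(R[1,1],R[0,1]));print('turn frac',round((a-yaw)/360,4))
E
python3 - <<'E'
from h import *
st();togo([.5123,-.161,.130],-26.6)
E
```

```text
t 3.7 pos [ 500.3 -132.7  245.1] jaw -27.45 tilt [ 0.0077  0.0016 -1.    ] j [-0.35  0.29  1.74  0.    1.11  0.13] F [-0.6  0.3  0.9] T [-0.08  0.13 -0.02] gap 93.4
togo mm [-20.2  23.  115.1] frac [-0.0806  0.092   0.4604]
turn frac -0.0024
```

Call:
step_arm:
  motion:
    - [93,[-0.0806,0.092,0],-0.0024]
    - [93,[0,0,0.15],0]
    - [93,[0,0,0.15],0]
    - [93,[0,0,0.15],0]
    - [93,[0,0,0],0]
    - [93,[0,0,0],0]
    - [93,[0,0,0],0]
    - [93,[0,0,0],0]

```text
time: 4.7
eef_pos: [0.5152, -0.1629, 0.1345]
eef_rot: [[0.444, 0.896, 0.015], [0.896, -0.444, -0.001], [0.005, 0.014, -1.0]]
wrist_force: [-0.4, 0.1, -0.1]
finger_gap: 0.0934
```

Run:
```python
from h import *
st();togo([.5123,-.161,.078],-26.6)
a=snap('side','s1');b=snap('top','t1')
c=np.zeros((540,800,3),np.uint8)
c[:,:400]=cv2.resize(a[180:315,235:335],(400,540),interpolation=2)[:,:,::-1]
c[:400,400:]=cv2.resize(b[170:270,290:390],(400,400),interpolation=2)[:,:,::-1]
cv2.imwrite('pics/z3.png',c)
```

```text
t 4.7 pos [ 515.2 -162.9  134.5] jaw -26.35 tilt [ 0.015  -0.0013 -0.9999] j [-0.39  0.47  1.78  0.01  0.88  0.06] F [-0.4  0.1 -0.1] T [-0.11  0.13  0.03] gap 93.4
togo mm [ 0.1 -4.2 56.5] frac [ 0.0003 -0.0169  0.2259]
turn frac 0.0007
```

View pics/z3.png

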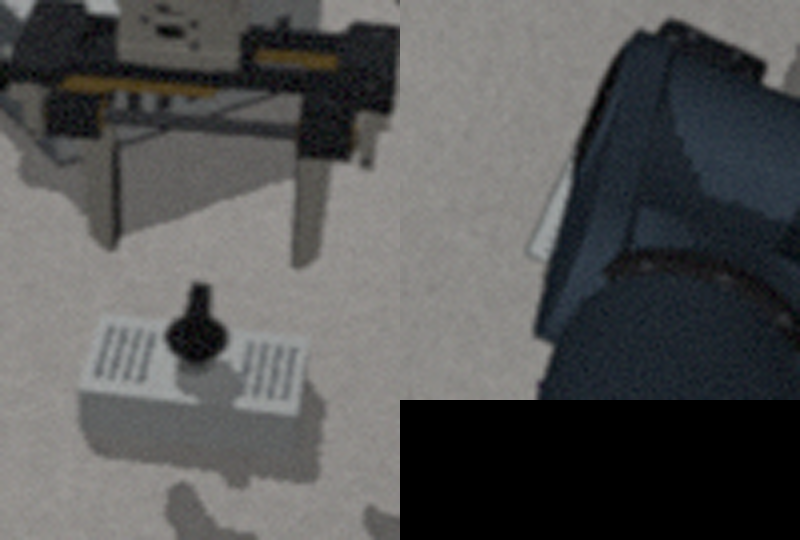

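Call:
step_arm:
  motion:
    - [93,[0,-0.0169,0.03],0]
    - [93,[0,0,0.03],0]
    - [93,[0,0,0.03],0]
    - [93,[0,0,0.03],0]
    - [93,[0,0,0.03],0]
    - [93,[0,0,0.03],0]
    - [93,[0,0,0.03],0]
    - [93,[0,0,0],0]

```text
time: 5.8
eef_pos: [0.5115, -0.1607, 0.0774]
eef_rot: [[0.444, 0.896, 0.013], [0.896, -0.444, -0.001], [0.005, 0.012, -1.0]]
wrist_force: [0.1, -0.1, 0.4]
finger_gap: 0.0929
```

Run:
```python
from h import *
st();togo([.5123,-.161,.078],-26.6)
a=snap('side','s2')
c=cv2.resize(a[200:315,235:335],(600,690),interpolation=2)[:600,:,::-1]
cv2.imwrite('pics/z4.png',c)
```

```text
t 5.8 pos [ 511.5 -160.7   77.4] jaw -26.35 tilt [ 1.350e-02 -7.000e-04 -9.999e-01] j [-0.39  0.55  1.82  0.01  0.75  0.06] F [ 0.1 -0.1  0.4] T [-0.02  0.13  0.  ] gap 92.9
togo mm [ 0.1  0.9 -0.6] frac [ 0.0005  0.0035 -0.0025]
turn frac 0.0007
```

View pics/z4.png

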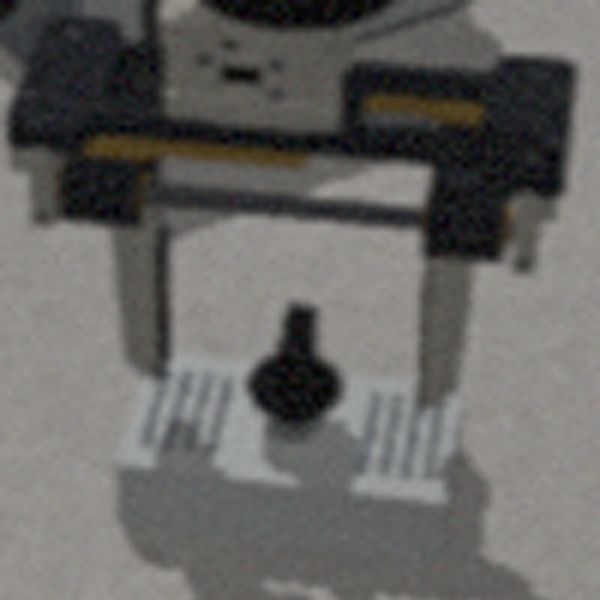

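Side view: the fingers straddle the thumb bar (bar at crop (300,330), fingers at 150 and 440), with the tips just above the disc. Closing.

Call:
step_arm:
  motion:
    - [93,[0.0005,0.0035,-0.004],0]
    - [40,[0,0,0],0]
    - [10,[0,0,0],0]
    - [5,[0,0,0],0]
    - [5,[0,0,0],0]
    - [5,[0,0,0],0]
    - [5,[0,0,0],0]
    - [5,[0,0,0],0]

```text
time: 6.85
eef_pos: [0.513, -0.1613, 0.0797]
eef_rot: [[0.444, 0.896, 0.016], [0.896, -0.444, -0.002], [0.006, 0.015, -1.0]]
wrist_force: [-0.0, 0.4, 0.3]
finger_gap: 0.0275
```

Run:
```python
from h import *
st()
```

```text
t 6.85 pos [ 513.  -161.3   79.7] jaw -26.35 tilt [ 0.0156 -0.0015 -0.9999] j [-0.39  0.55  1.82  0.01  0.76  0.06] F [-0.   0.4  0.3] T [-0.07  0.09 -0.04] gap 27.5
```

Call:
step_arm:
  motion:
    - [5,[0,0,0],0]
    - [5,[0,0,0],0]
    - [5,[0,0,0],0]
    - [5,[0,0,0],0]
    - [5,[0,0,0],0]
    - [5,[0,0,-0.04],0]
    - [5,[0,0,-0.04],0]
    - [5,[0,0,-0.04],0]

```text
time: 7.85
eef_pos: [0.5119, -0.161, 0.1109]
eef_rot: [[0.444, 0.896, 0.014], [0.896, -0.444, -0.001], [0.005, 0.013, -1.0]]
wrist_force: [0.2, -0.2, -2.8]
finger_gap: 0.0121
```

Run:
```python
from h import *
st()
a=snap('side','s3')
c=cv2.resize(a[200:315,235:335],(600,690),interpolation=2)[:600,:,::-1]
cv2.imwrite('pics/z5.png',c)
```

```text
t 7.85 pos [ 511.9 -161.   110.9] jaw -26.35 tilt [ 1.360e-02 -7.000e-04 -9.999e-01] j [-0.39  0.5   1.81  0.01  0.82  0.06] F [ 0.2 -0.2 -2.8] T [-0.03  0.08  0.01] gap 12.1
```

View pics/z5.png

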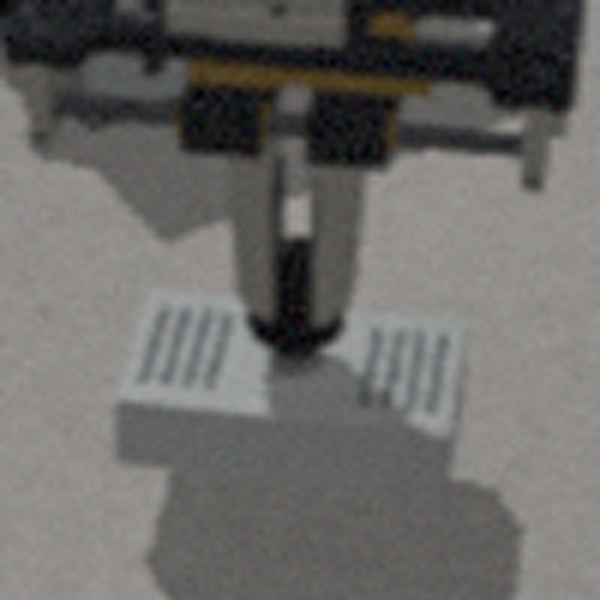

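Call:
step_arm:
  motion:
    - [5,[0,0,-0.07],0]
    - [5,[0,0,-0.07],0]
    - [5,[0,0,-0.07],0]
    - [5,[0,0,-0.07],0]
    - [5,[0,0,-0.07],0]
    - [5,[0,0,-0.07],0]
    - [5,[0,0,-0.07],0]
    - [5,[0,0,0],0]

```text
time: 8.9
eef_pos: [0.5099, -0.1608, 0.2409]
eef_rot: [[0.444, 0.896, 0.017], [0.896, -0.444, -0.002], [0.006, 0.016, -1.0]]
wrist_force: [0.4, -0.8, -1.9]
finger_gap: 0.0117
```

Run:
```python
from h import *
st();togo([.5553,.2095,.235],14.5)
```

```text
t 8.9 pos [ 509.9 -160.8  240.9] jaw -26.34 tilt [ 0.0172 -0.0023 -0.9998] j [-0.39  0.32  1.71  0.01  1.1   0.06] F [ 0.4 -0.8 -1.9] T [-0.04  0.06  0.02] gap 11.7
togo mm [ 351.9 -123.8    5.8] frac [ 1.4078 -0.495   0.0234]
turn frac -0.1135
```

Call:
step_arm:
  motion:
    - [5,[0.1,-0.035,0],0]
    - [5,[0.17,-0.06,0],0]
    - [5,[0.2,-0.07,0],0]
    - [5,[0.2,-0.07,0],0]
    - [5,[0.2,-0.07,0],0]
    - [5,[0.2,-0.07,0],0]
    - [5,[0.2,-0.07,0],0]
    - [5,[0.13,-0.047,0],0]

```text
time: 9.9
eef_pos: [0.5541, 0.2166, 0.2342]
eef_rot: [[0.448, 0.894, 0.011], [0.894, -0.448, -0.003], [0.002, 0.011, -1.0]]
wrist_force: [0.5, -0.0, -2.1]
finger_gap: 0.012
```

Call:
step_arm:
  motion:
    - [5,[0,0,0],-0.02]
    - [5,[0,0,0],-0.02]
    - [5,[0,0,0],-0.02]
    - [5,[0,0,0],-0.02]
    - [5,[0,0,0],-0.02]
    - [5,[0,0,0],-0.013]
    - [5,[0,0,0],0]
    - [5,[0,0,0],0]

```text
time: 10.9
eef_pos: [0.5508, 0.2191, 0.2257]
eef_rot: [[-0.267, 0.964, 0.001], [0.964, 0.267, -0.006], [-0.006, -0.001, -1.0]]
wrist_force: [0.6, -0.0, -2.5]
finger_gap: 0.0116
```

Run:
```python
from h import *
st();togo([.5553,.2095,.235],14.5)
```

```text
t 10.9 pos [550.8 219.1 225.7] jaw 15.49 tilt [ 8.0e-04 -5.9e-03 -1.0e+00] j [ 0.3   0.45  1.55 -0.01  1.14  0.03] F [ 0.6 -0.  -2.5] T [-0.02  0.06 -0.  ] gap 11.6
togo mm [-10.5   1.7  -9.2] frac [-0.042   0.0069 -0.0369]
turn frac 0.0027
```

Call:
step_arm:
  motion:
    - [5,[-0.021,0.0035,0],0.0027]
    - [5,[-0.021,0.0035,0],0]
    - [5,[0,0,0],0]
    - [5,[0,0,0],0]
    - [5,[0,0,0],0]
    - [5,[0,0,0],0]
    - [5,[0,0,0],0]
    - [5,[0,0,0],0]

```text
time: 11.9
eef_pos: [0.5555, 0.2087, 0.2256]
eef_rot: [[-0.247, 0.969, 0.001], [0.969, 0.247, -0.006], [-0.006, -0.001, -1.0]]
wrist_force: [-0.4, 0.1, -1.8]
finger_gap: 0.0118
```

Run:
```python
from h import *
st();togo([.5553,.2095,.235],14.5)
im=[ctrl.read_camera('side').astype(float) for _ in range(3)];S=np.mean(im,0);np.save('s4.npy',S);T=ctrl.read_camera('top')
def crop(im,x0,y0,x1,y1,k,gain=1):
    c=cv2.resize(np.clip(im[y0:y1,x0:x1]*gain,0,255).astype(np.uint8),None,fx=k,fy=k,interpolation=cv2.INTER_CUBIC)[:,:,::-1].copy()
    for x in range(x0,x1,10): cv2.putText(c,str(x),((x-x0)*k,10),0,.35,(0,0,255))
    for y in range(y0,y1,10): cv2.putText(c,str(y),(0,(y-y0)*k+k//2),0,.35,(0,0,255))
    return c
cv2.imwrite('pics/c5.png',crop(S,205,110,325,205,6,1.4))
cv2.imwrite('pics/c6.png',crop(T.astype(float),160,140,270,255,5,1.6))
```

```text
t 11.9 pos [555.5 208.7 225.6] jaw 14.3 tilt [ 6.e-04 -6.e-03 -1.e+00] j [ 0.28  0.45  1.55 -0.01  1.14  0.04] F [-0.4  0.1 -1.8] T [-0.09  0.05 -0.04] gap 11.8
togo mm [ 0.8 -0.  -9.4] frac [ 0.0031 -0.0001 -0.0377]
turn frac -0.0005
```

View pics/c5.png

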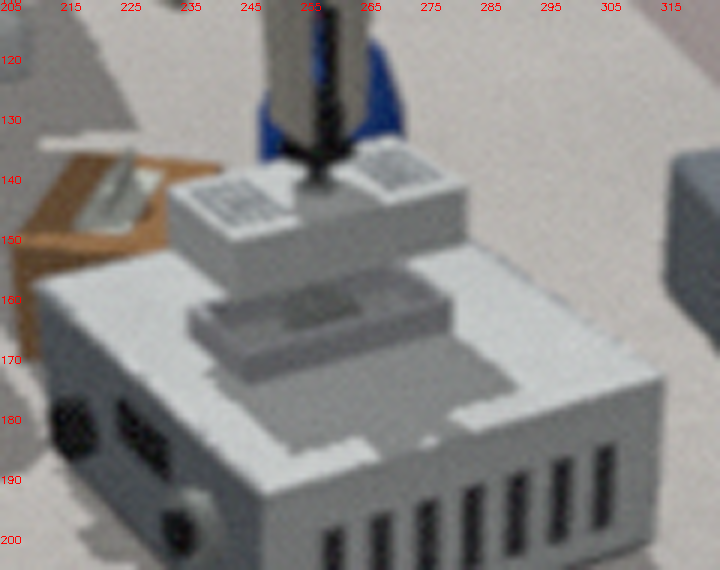

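View pics/c6.png

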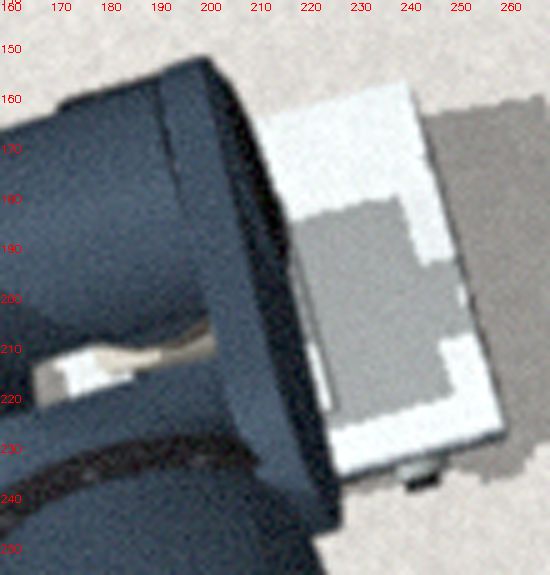

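```bash
cat >> h.py <<'E'
def crop(im,x0,y0,x1,y1,k,gain=1,st=5):
    c=cv2.resize(np.clip(im[y0:y1,x0:x1]*gain,0,255).astype(np.uint8),None,fx=k,fy=k,interpolation=cv2.INTER_CUBIC)[:,:,::-1].copy()
    for x in range(x0,x1,st): cv2.putText(c,str(x),((x-x0)*k,10),0,.35,(0,0,255));cv2.line(c,((x-x0)*k+k//2,12),((x-x0)*k+k//2,18),(0,0,255))
    for y in range(y0,y1,st): cv2.putText(c,str(y),(0,(y-y0)*k+k//2),0,.35,(0,0,255))
    return c
E
python3 - <<'E'
from h import *
S=np.load('s4.npy');cv2.imwrite('pics/c7.png',crop((S-60)*2,228,130,288,178,12,1))
S=np.load('avg.npz')['s'];cv2.imwrite('pics/c8.png',crop((S-50)*2,228,145,288,180,12,1))
E
```

```text
(no output)
```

View pics/c7.png

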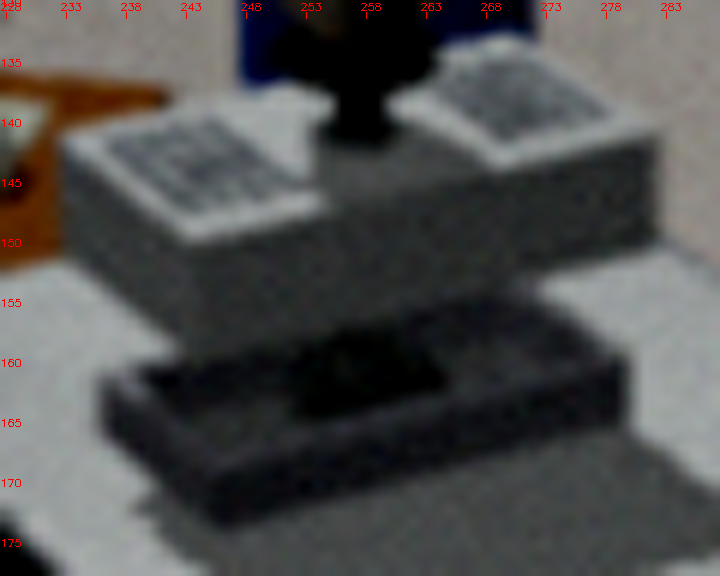

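View pics/c8.png

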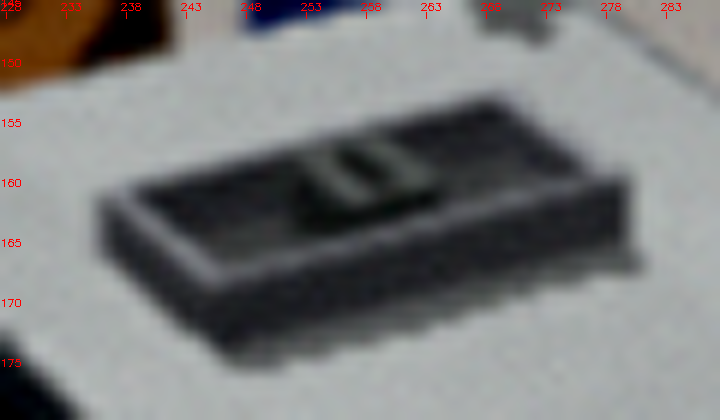

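Run:
```python
from h import *
def ctr(pts,z,L,W,yaw,k=12,x0=228,y0=130):
    c,s=np.cos(yaw),np.sin(yaw);o=[]
    for (n,p) in pts.items():
        q=onz('side',p[0]/k-.5+x0,p[1]/k-.5+y0,z)[:2]*1e3
        sx={'l':-1,'f':-1,'r':1,'b':1}[n];sy={'l':1,'f':-1,'r':-1,'b':1}[n]
        v=np.array([sx*L/2,sy*W/2]);o.append(q-[c*v[0]-s*v[1],s*v[0]+c*v[1]])
    o=np.array(o);print(z,np.round(o,1).tolist(),'mean',np.round(o.mean(0),1))
    return o
y=np.radians(14.4)
for b in(.144,.146,.148):
    ctr(dict(l=(63,140),f=(190,240),r=(660,130),b=(525,35)),b+.03,120,66,y)
    ctr(dict(l=(63,262),f=(188,358),r=(660,245)),b,120,66,y)
print('rim')
ctr(dict(l=(100,430),f=(220,527),r=(628,432)),.1,111,57,y)
ctr(dict(l=(98,370),f=(215,465),r=(628,355),b=(497,272)),.117,111,57,y)
```

```text
0.174 [[557.6, 207.4], [556.4, 213.5], [556.7, 211.2], [558.9, 206.6]] mean [557.4 209.7]
0.144 [[556.3, 207.1], [555.8, 216.4], [558.1, 213.4]] mean [556.7 212.3]
0.176 [[556.7, 203.1], [555.4, 209.4], [555.3, 207.0], [557.5, 202.2]] mean [556.2 205.4]
0.146 [[555.4, 203.1], [554.9, 212.6], [556.8, 209.4]] mean [555.7 208.4]
0.178 [[555.8, 198.8], [554.5, 205.3], [553.9, 202.8], [556.2, 197.8]] mean [555.1 201.2]
0.148 [[554.6, 199.0], [554.0, 208.7], [555.5, 205.5]] mean [554.7 204.4]
rim
0.1 [[557.8, 210.2], [559.0, 212.1], [554.6, 203.6]] mean [557.1 208.6]
0.117 [[557.3, 207.5], [557.8, 210.1], [556.1, 209.5], [553.3, 204.6]] mean [556.1 207.9]
```

Call:
step_arm:
  motion:
    - [5,[0.0033,0,0.014],-0.0005]
    - [5,[0,0,0.014],0]
    - [5,[0,0,0.014],0]
    - [5,[0,0,0.014],0]
    - [5,[0,0,0.014],0]
    - [5,[0,0,0.014],0]
    - [5,[0,0,0],0]
    - [5,[0,0,0],0]

```text
time: 13.1
eef_pos: [0.5552, 0.2093, 0.2027]
eef_rot: [[-0.25, 0.968, 0.0], [0.968, 0.25, -0.006], [-0.006, -0.001, -1.0]]
wrist_force: [0.6, -0.3, -2.9]
finger_gap: 0.0116
```

Run:
```python
from h import *
st();togo([.5556,.2095,.1797],14.5)
S=np.mean([ctrl.read_camera('side').astype(float) for _ in range(3)],0)
cv2.imwrite('pics/c9.png',crop((S-60)*2,228,135,288,180,12,1))
```

```text
t 13.1 pos [555.2 209.3 202.7] jaw 14.49 tilt [ 1.0e-04 -6.1e-03 -1.0e+00] j [ 0.28  0.47  1.58 -0.01  1.1   0.03] F [ 0.6 -0.3 -2.9] T [-0.07  0.04 -0.01] gap 11.6
togo mm [ 0.2  0.4 23. ] frac [0.0009 0.0017 0.0921]
turn frac -0.0
```

View pics/c9.png

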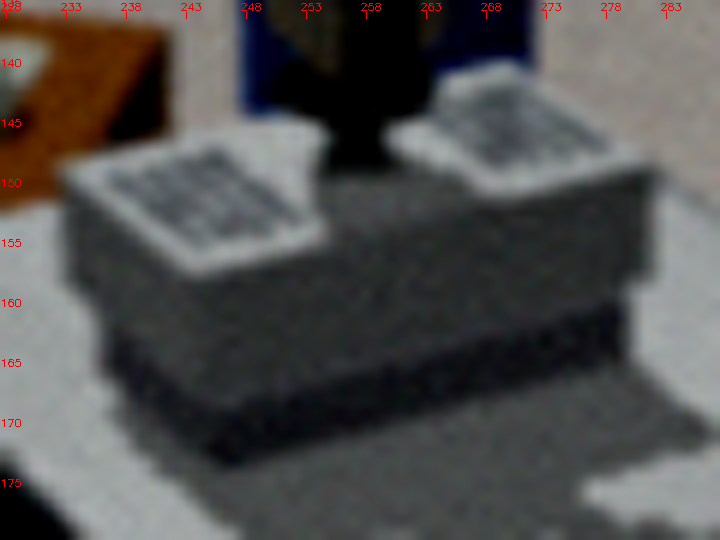

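Run:
```python
from h import *
y=np.radians(14.5);X=np.array([np.cos(y),np.sin(y)]);Y=np.array([-X[1],X[0]]);O=np.array([555.6,209.5])
def w(p,z): 
    q=onz('side',p[0]/12-.5+228,p[1]/12-.5+135,z)[:2]*1e3-O; return np.round([q@X,q@Y],1)
print('rim bottom front (expect y -28.5)',[w(p,.1) for p in[(225,467),(400,422),(628,362)]])
for z in(.121,.123,.125):print(z,'cover bottom front (expect -33)',[w(p,z) for p in[(215,405),(400,363),(630,303)]], 'left (x -60)',w((63,275),z),w((105,325),z),'right x60',w((655,282),z))
print('cover top',[w(p,.153) for p in[(62,175),(195,270),(655,165),(510,65)]])
```

```text
rim bottom front (expect y -28.5) [array([-50.6, -27.4]), array([ -5.6, -28.6]), array([ 55.7, -29.7])]
0.121 cover bottom front (expect -33) [array([-56.8, -35.1]), array([-11.1, -38.3]), array([ 49.9, -39.1])] left (x -60) [-56.6  39. ] [-59.9  11.7] right x60 [ 60.7 -32.9]
0.123 cover bottom front (expect -33) [array([-58.5, -38.4]), array([-13. , -41.6]), array([ 47.8, -42.4])] left (x -60) [-58.4  35.4] [-61.7   8.2] right x60 [ 58.5 -36.2]
0.125 cover bottom front (expect -33) [array([-60.3, -41.7]), array([-14.9, -44.9]), array([ 45.6, -45.7])] left (x -60) [-60.1  31.8] [-63.4   4.7] right x60 [ 56.3 -39.6]
cover top [array([-61.9,  26.4]), array([-58.6, -30.9]), array([ 57.8, -36.3]), array([57.2, 27.1])]
```

Call:
step_arm:
  motion:
    - [5,[0.0015,0.005,0.004],0]
    - [5,[0,0,0.004],0]
    - [5,[0,0,0.004],0]
    - [5,[0,0,0.004],0]
    - [5,[0,0,0.004],0]
    - [5,[0,0,0.004],0]
    - [5,[0,0,0],0]
    - [5,[0,0,0],0]

```text
time: 14.25
eef_pos: [0.5565, 0.21, 0.1965]
eef_rot: [[-0.25, 0.968, 0.0], [0.968, 0.25, -0.006], [-0.006, -0.001, -1.0]]
wrist_force: [-0.4, 0.2, -2.8]
finger_gap: 0.0117
```

Run:
```python
from h import *
st();togo([.5562,.2100,.1807],14.5)
```

```text
t 14.25 pos [556.5 210.  196.5] jaw 14.49 tilt [ 4.e-04 -6.e-03 -1.e+00] j [ 0.29  0.48  1.58 -0.01  1.08  0.04] F [-0.4  0.2 -2.8] T [-0.04  0.1   0.01] gap 11.7
togo mm [ 0.1 -0.2 15.8] frac [ 0.0006 -0.001   0.0631]
turn frac -0.0
```

Call:
step_arm:
  motion:
    - [5,[0,0,0.003],0]
    - [5,[0,0,0.003],0]
    - [5,[0,0,0.003],0]
    - [5,[0,0,0.003],0]
    - [5,[0,0,0.003],0]
    - [5,[0,0,0],0]
    - [5,[0,0,0],0]
    - [5,[0,0,0],0]

```text
time: 15.25
eef_pos: [0.5565, 0.21, 0.1925]
eef_rot: [[-0.25, 0.968, 0.0], [0.968, 0.25, -0.006], [-0.006, -0.001, -1.0]]
wrist_force: [0.6, 0.7, -3.2]
finger_gap: 0.0117
```

Run:
```python
from h import *
st();togo([.5562,.2100,.1807],14.5)
```

```text
t 15.25 pos [556.5 210.  192.5] jaw 14.49 tilt [ 5.e-04 -6.e-03 -1.e+00] j [ 0.29  0.49  1.58 -0.01  1.08  0.04] F [ 0.6  0.7 -3.2] T [-0.06  0.05  0.03] gap 11.7
togo mm [ 0.1 -0.3 11.8] frac [ 0.0005 -0.0011  0.0472]
turn frac -0.0
```

The cover is already below the rim top without any contact force. Continuing down.

Call:
step_arm:
  motion:
    - [5,[0,0,0.004],0]
    - [5,[0,0,0.004],0]
    - [5,[0,0,0.004],0]
    - [5,[0,0,0.004],0]
    - [5,[0,0,0.004],0]
    - [5,[0,0,0.004],0]
    - [5,[0,0,0.004],0]
    - [5,[0,0,0],0]

```text
time: 16.25
eef_pos: [0.5565, 0.21, 0.1849]
eef_rot: [[-0.25, 0.968, 0.0], [0.968, 0.25, -0.006], [-0.006, -0.001, -1.0]]
wrist_force: [-0.1, 0.9, -2.9]
finger_gap: 0.0114
```

Run:
```python
from h import *
st();togo([.5562,.2100,.1807],14.5)
S=np.mean([ctrl.read_camera('side').astype(float) for _ in range(2)],0)
cv2.imwrite('pics/c10.png',crop((S-60)*2,228,135,288,180,12,1))
```

```text
t 16.25 pos [556.5 210.  184.9] jaw 14.49 tilt [ 4.e-04 -6.e-03 -1.e+00] j [ 0.29  0.5   1.59 -0.01  1.06  0.04] F [-0.1  0.9 -2.9] T [-0.02  0.07 -0.02] gap 11.4
togo mm [ 0.1 -0.2  4.2] frac [ 0.0005 -0.0009  0.0169]
turn frac -0.0
```

View pics/c10.png

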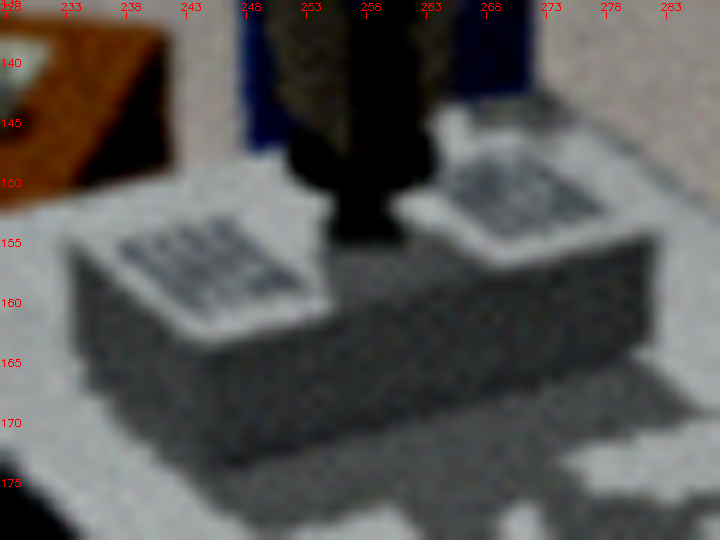

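Call:
step_arm:
  motion:
    - [5,[0,0,0.003],0]
    - [5,[0,0,0.003],0]
    - [5,[0,0,0.003],0]
    - [5,[0,0,0.002],0]
    - [5,[0,0,0.002],0]
    - [5,[0,0,0.002],0]
    - [5,[0,0,0],0]
    - [5,[0,0,0],0]

```text
time: 17.35
eef_pos: [0.5566, 0.2099, 0.1811]
eef_rot: [[-0.25, 0.968, 0.001], [0.968, 0.25, -0.006], [-0.006, -0.001, -1.0]]
wrist_force: [-0.2, -0.2, -2.6]
finger_gap: 0.0117
```

Run:
```python
from h import *
st()
```

```text
t 17.35 pos [556.6 209.9 181.1] jaw 14.49 tilt [ 7.e-04 -6.e-03 -1.e+00] j [ 0.28  0.5   1.59 -0.01  1.05  0.04] F [-0.2 -0.2 -2.6] T [0.   0.02 0.04] gap 11.7
```

Call:
step_arm:
  motion:
    - [5,[0,0,0.002],0]
    - [5,[0,0,0.002],0]
    - [5,[0,0,0.002],0]
    - [5,[0,0,0.002],0]
    - [5,[0,0,0],0]
    - [5,[0,0,0],0]
    - [5,[0,0,0],0]
    - [5,[0,0,0],0]

```text
time: 18.35
eef_pos: [0.5565, 0.2097, 0.1799]
eef_rot: [[-0.25, 0.968, 0.001], [0.968, 0.25, -0.006], [-0.006, -0.001, -1.0]]
wrist_force: [-1.8, -1.1, 1.3]
finger_gap: 0.0118
```

Run:
```python
from h import *
st()
```

```text
t 18.35 pos [556.5 209.7 179.9] jaw 14.49 tilt [ 9.0e-04 -6.1e-03 -1.0e+00] j [ 0.28  0.5   1.59 -0.01  1.05  0.04] F [-1.8 -1.1  1.3] T [-0.19  0.37 -0.02] gap 11.8
```

Call:
step_arm:
  motion:
    - [5,[0,0,0.003],0]
    - [5,[0,0,0.003],0]
    - [5,[0,0,0.003],0]
    - [5,[0,0,0.003],0]
    - [5,[0,0,0.003],0]
    - [5,[0,0,0.003],0]
    - [5,[0,0,0],0]
    - [5,[0,0,0],0]

```text
time: 19.35
eef_pos: [0.5566, 0.2096, 0.1754]
eef_rot: [[-0.25, 0.968, 0.001], [0.968, 0.25, -0.006], [-0.006, -0.001, -1.0]]
wrist_force: [-2.7, -2.0, 3.7]
finger_gap: 0.0117
```

Run:
```python
from h import *
st()
S=np.mean([ctrl.read_camera('side').astype(float) for _ in range(2)],0)
cv2.imwrite('pics/c11.png',crop((S-60)*2,228,135,288,180,12,1))
```

```text
t 19.35 pos [556.6 209.6 175.4] jaw 14.49 tilt [ 0.0011 -0.0063 -1.    ] j [ 0.28  0.51  1.6  -0.01  1.04  0.04] F [-2.7 -2.   3.7] T [-0.26  0.46  0.06] gap 11.7
```

View pics/c11.png

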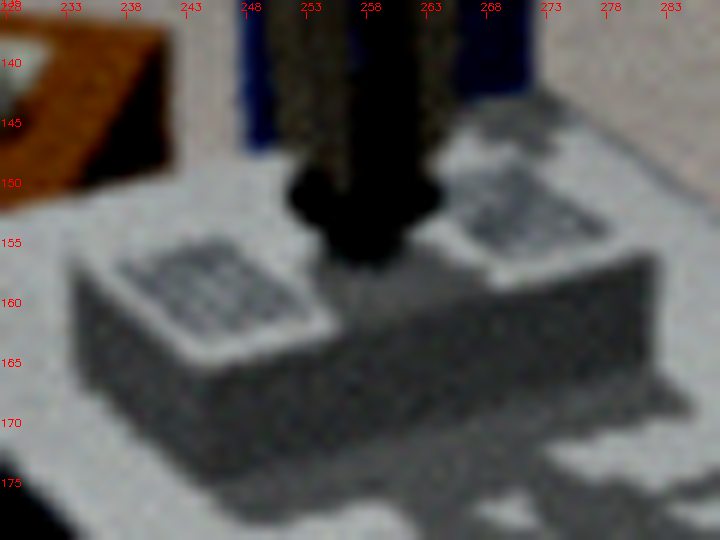

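Call:
step_arm:
  motion:
    - [5,[0,-0.002,0.002],0]
    - [5,[0,0,0.002],0]
    - [5,[0,0,0.002],0]
    - [5,[0,0,0.002],0]
    - [5,[0,0,0],0]
    - [5,[0,0,0],0]
    - [5,[0,0,0],0]
    - [5,[0,0,0],0]

```text
time: 20.45
eef_pos: [0.5565, 0.2096, 0.1737]
eef_rot: [[-0.25, 0.968, 0.002], [0.968, 0.25, -0.006], [-0.006, 0.001, -1.0]]
wrist_force: [-1.3, -0.9, 4.2]
finger_gap: 0.0121
```

Run:
```python
from h import *
st()
```

```text
t 20.45 pos [556.5 209.6 173.7] jaw 14.49 tilt [ 0.0024 -0.0059 -1.    ] j [ 0.28  0.51  1.6  -0.01  1.04  0.04] F [-1.3 -0.9  4.2] T [-0.27  0.4   0.07] gap 12.1
```

Call:
step_arm:
  motion:
    - [5,[0,0,0.002],0]
    - [5,[0,0,0.002],0]
    - [5,[0,0,0.002],0]
    - [5,[0,0,0.002],0]
    - [5,[0,0,0.002],0]
    - [5,[0,0,0.002],0]
    - [5,[0,0,0],0]
    - [5,[0,0,0],0]

```text
time: 21.45
eef_pos: [0.5565, 0.2095, 0.1706]
eef_rot: [[-0.25, 0.968, 0.002], [0.968, 0.25, -0.006], [-0.006, 0.001, -1.0]]
wrist_force: [-1.8, -2.3, 4.3]
finger_gap: 0.0121
```

Run:
```python
from h import *
st()
```

```text
t 21.45 pos [556.5 209.5 170.6] jaw 14.49 tilt [ 0.0025 -0.006  -1.    ] j [ 0.28  0.51  1.6  -0.01  1.03  0.04] F [-1.8 -2.3  4.3] T [-0.29  0.46 -0.  ] gap 12.1
```

Call:
step_arm:
  motion:
    - [5,[0,0,0.002],0]
    - [5,[0,0,0.002],0]
    - [5,[0,0,0.002],0]
    - [5,[0,0,0.002],0]
    - [5,[0,0,0],0]
    - [5,[0,0,0],0]
    - [5,[0,0,0],0]
    - [5,[0,0,0],0]

```text
time: 22.45
eef_pos: [0.5565, 0.2095, 0.1693]
eef_rot: [[-0.25, 0.968, 0.003], [0.968, 0.25, -0.006], [-0.006, 0.001, -1.0]]
wrist_force: [-2.1, -0.9, 5.9]
finger_gap: 0.0118
```

Run:
```python
from h import *
st()
```

```text
t 22.45 pos [556.5 209.5 169.3] jaw 14.49 tilt [ 0.0026 -0.0059 -1.    ] j [ 0.28  0.51  1.6  -0.01  1.03  0.04] F [-2.1 -0.9  5.9] T [-0.24  0.48  0.  ] gap 11.8
```

Call:
step_arm:
  motion:
    - [5,[0,0,0.002],0]
    - [5,[0,0,0.002],0]
    - [5,[0,0,0.002],0]
    - [5,[0,0,0.002],0]
    - [5,[0,0,0],0]
    - [5,[0,0,0],0]
    - [5,[0,0,0],0]
    - [5,[0,0,0],0]

```text
time: 23.45
eef_pos: [0.5565, 0.2095, 0.1694]
eef_rot: [[-0.25, 0.968, 0.003], [0.968, 0.25, -0.006], [-0.006, 0.002, -1.0]]
wrist_force: [-2.9, -1.3, 5.6]
finger_gap: 0.0113
```

Run:
```python
from h import *
st()
```

```text
t 23.45 pos [556.5 209.5 169.4] jaw 14.49 tilt [ 0.0032 -0.0057 -1.    ] j [ 0.28  0.51  1.6  -0.01  1.03  0.04] F [-2.9 -1.3  5.6] T [-0.29  0.56 -0.02] gap 11.3
```

Firm bottom at TCP z ≈ 169.4 (2 mm commanded, no motion; about 10.5 mm of press). Now I'll turn clockwise with a slight downward bias.

Call:
step_arm:
  motion:
    - [5,[0,0,0.001],0.028]
    - [5,[0,0,0.001],0.028]
    - [5,[0,0,0.001],0.028]
    - [5,[0,0,0.001],0.028]
    - [5,[0,0,0.001],0.028]
    - [5,[0,0,0.001],0.028]
    - [5,[0,0,0.001],0.028]
    - [5,[0,0,0.001],0.028]

```text
time: 24.45
eef_pos: [0.5558, 0.2097, 0.169]
eef_rot: [[0.932, 0.363, 0.002], [0.363, -0.932, -0.006], [-0.0, 0.006, -1.0]]
wrist_force: [-4.1, -1.9, 6.9]
finger_gap: 0.0115
```

Run:
```python
from h import *
st()
togo([.5565,.2095,.1694],14.5-90)
S=np.mean([ctrl.read_camera('side').astype(float) for _ in range(2)],0)
cv2.imwrite('pics/c12.png',crop((S-60)*2,228,135,288,180,12,1))
```

```text
t 24.45 pos [555.8 209.7 169. ] jaw -68.7 tilt [ 0.0021 -0.0059 -1.    ] j [ 0.29  0.51  1.6  -0.01  1.03  1.49] F [-4.1 -1.9  6.9] T [-0.31  0.84  0.04] gap 11.5
togo mm [ 0.6  0.4 -0.4] frac [ 0.0024  0.0017 -0.0017]
turn frac 0.0189
```

View pics/c12.png

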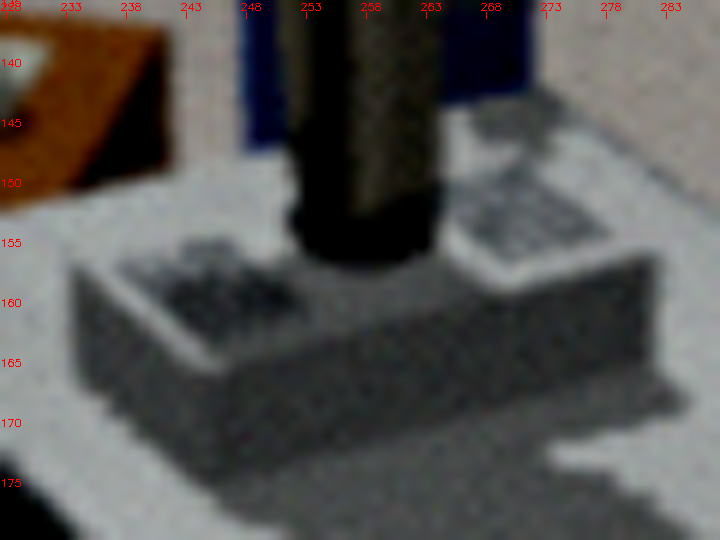

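Call:
step_arm:
  motion:
    - [5,[0,0,0.001],0.0115]
    - [5,[0,0,0.001],0.0115]
    - [5,[0,0,0],0]
    - [5,[0,0,-0.004],0]
    - [5,[0,0,-0.004],0]
    - [5,[0,0,0],0]
    - [5,[0,0,0],0]
    - [5,[0,0,0],0]

```text
time: 25.55
eef_pos: [0.5557, 0.2098, 0.1712]
eef_rot: [[0.975, 0.221, 0.002], [0.221, -0.975, -0.006], [0.001, 0.007, -1.0]]
wrist_force: [-1.8, -2.0, 5.1]
finger_gap: 0.0116
```

Run:
```python
from h import *
st()
```

```text
t 25.55 pos [555.7 209.8 171.2] jaw -77.21 tilt [ 0.0023 -0.0063 -1.    ] j [ 0.29  0.51  1.6  -0.01  1.03  1.64] F [-1.8 -2.   5.1] T [-0.4   0.55 -0.05] gap 11.6
```

Call:
step_arm:
  motion:
    - [5,[0,0,-0.003],0]
    - [5,[0,0,0],0]
    - [40,[0,0,0],0]
    - [40,[0,0,0],0]
    - [40,[0,0,0],0]
    - [40,[0,0,0],0]
    - [40,[0,0,0],0]
    - [40,[0,0,0],0]

```text
time: 26.55
eef_pos: [0.5557, 0.2101, 0.1709]
eef_rot: [[0.975, 0.221, 0.002], [0.221, -0.975, -0.006], [0.001, 0.006, -1.0]]
wrist_force: [-0.7, 0.3, 0.2]
finger_gap: 0.0401
```

Run:
```python
from h import *
st()
S=np.mean([ctrl.read_camera('side').astype(float) for _ in range(2)],0)
cv2.imwrite('pics/c13.png',crop((S-60)*2,228,115,288,175,12,1))
```

```text
t 26.55 pos [555.7 210.1 170.9] jaw -77.21 tilt [ 0.0021 -0.0057 -1.    ] j [ 0.29  0.51  1.6  -0.01  1.03  1.64] F [-0.7  0.3  0.2] T [-0.03  0.17  0.02] gap 40.1
```

View pics/c13.png

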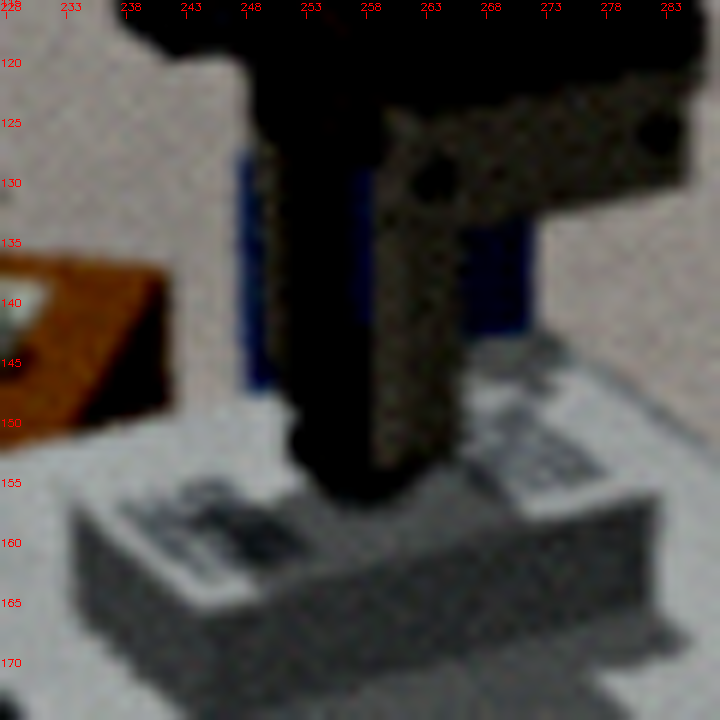

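Call:
step_arm:
  motion:
    - [60,[0,0,-0.03],0]
    - [60,[0,0,-0.08],0]
    - [60,[0,0,-0.12],0]
    - [60,[0,0,-0.12],0]
    - [60,[0,0,-0.12],0]
    - [60,[-0.2,0,0],0]
    - [60,[-0.2,0,0],0]
    - [60,[-0.2,0,0],0]

```text
time: 27.65
eef_pos: [0.4076, 0.1771, 0.2954]
eef_rot: [[0.975, 0.221, 0.006], [0.221, -0.975, -0.004], [0.005, 0.006, -1.0]]
wrist_force: [0.0, -0.4, 1.4]
finger_gap: 0.0602
```

Call:
step_arm:
  motion:
    - [60,[-0.18,0,0],0]
    - [60,[0,-0.2,0],0]
    - [60,[0,-0.2,0],0]
    - [60,[0,-0.1,0],0]
    - [60,[0,0,0],0]
    - [60,[0,0,0],0]
    - [60,[0,0,0],0]
    - [60,[0,0,0],0]

```text
time: 28.65
eef_pos: [0.332, 0.2891, 0.2987]
eef_rot: [[0.976, 0.218, 0.012], [0.218, -0.976, -0.002], [0.012, 0.004, -1.0]]
wrist_force: [0.5, -0.2, 0.0]
finger_gap: 0.0597
```

Run:
```python
from h import *
st()
S=np.mean([ctrl.read_camera('side').astype(float) for _ in range(4)],0)
T=np.mean([ctrl.read_camera('top').astype(float) for _ in range(4)],0);np.savez('end.npz',t=T,s=S)
cv2.imwrite('pics/full.png',T.astype(np.uint8)[:,:,::-1])
a=crop((S-50)*1.8,228,125,288,180,9,1);b=crop(T*1.6,188,175,238,235,5,1)
c=np.zeros((500,800,3),np.uint8);c[:495,:540]=a;c[:300,545:795]=b;cv2.imwrite('pics/c14.png',c)
cv2.imwrite('pics/c15.png',crop(T*1.6,165,155,265,255,6,1,10))
```

```text
t 28.65 pos [332.  289.1 298.7] jaw -77.42 tilt [ 0.0122 -0.0017 -0.9999] j [ 0.62  0.08  1.85 -0.01  1.2   1.97] F [ 0.5 -0.2  0. ] T [ 0.    0.15 -0.01] gap 59.7
```

View pics/c14.png

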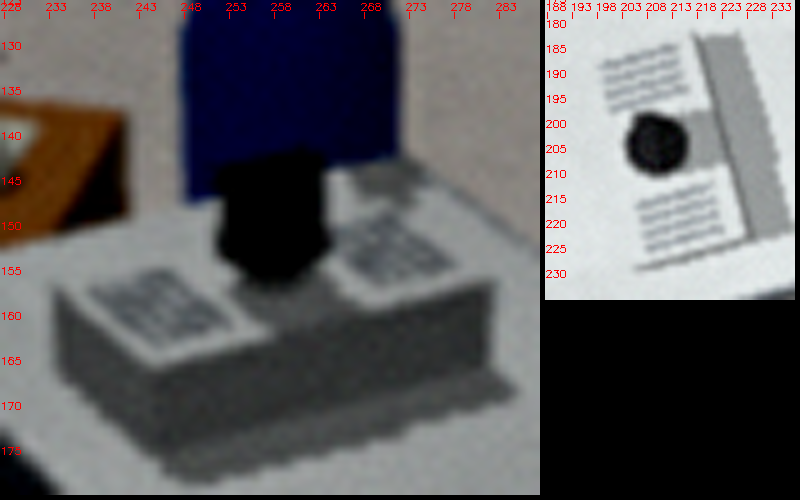

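View pics/c15.png

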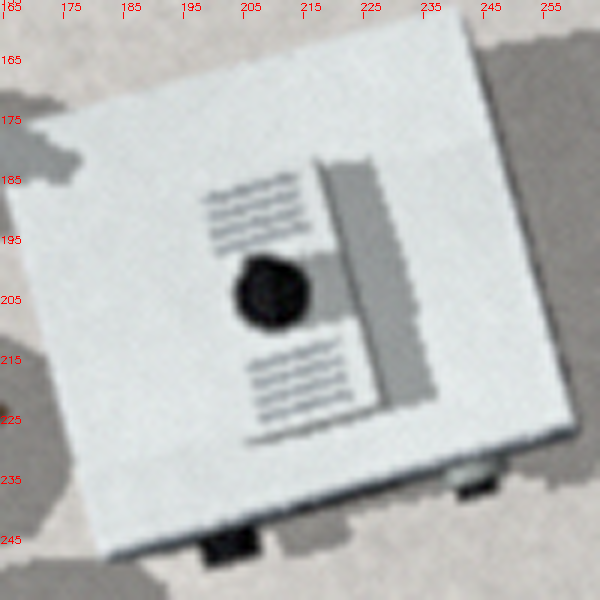

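View pics/full.png

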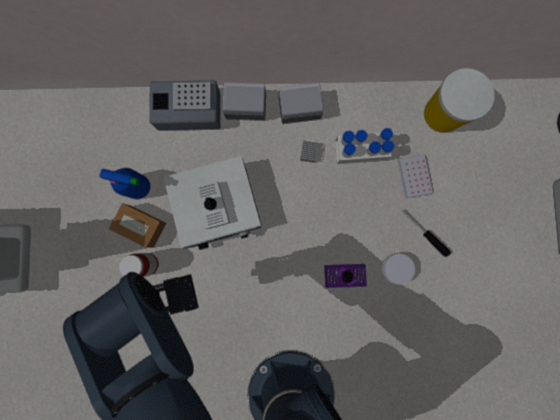

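Run:
```python
from h import *
y=np.radians(14.5);X=np.array([np.cos(y),np.sin(y)]);Y=np.array([-X[1],X[0]]);O=np.array([555.6,209.5])
for z in(.160,.1675,.175):
    P=[np.r_[(O+X*sx*16+Y*6)/1e3,z] for sx in(-1,1)]
    print(z,[np.round(proj('side',p),1) for p in P])
def w(p,z,k=9,x0=228,y0=125):
    q=onz('side',p[0]/k-.5+x0,p[1]/k-.5+y0,z)[:2]*1e3-O; return np.round([q@X,q@Y],1)
print('cover top side: l f r',w((50,290),.13),w((152,368),.13),w((495,285),.13))
print('cover bottom side: l f r',w((57,375),.1),w((165,452),.1),w((490,375),.1))
def wt(p,z,k=6,x0=165,y0=155):
    q=onz('top',p[0]/k-.5+x0,p[1]/k-.5+y0,z)[:2]*1e3-O; return np.round([q@X,q@Y],1)
print('top',wt((318,160),.13),wt((380,407),.13),wt((247,443),.13))
T=np.load('end.npz')['t'];m=(T.mean(2)<60)[190:215,200:222];v,u=np.nonzero(m);print('stud blob',u.mean()+200,v.mean()+190,np.round(onz('top',u.mean()+200,v.mean()+190,.15)*1e3,1))
```

```text
0.16 [array([251. , 145.9]), array([261.2, 143.5])]
0.1675 [array([251. , 143.4]), array([261.2, 141. ])]
0.175 [array([250.9, 140.9]), array([261.2, 138.4])]
cover top side: l f r [-61.8  26.2] [-59.3 -34.5] [ 58. -39.]
cover bottom side: l f r [-60.3  27.1] [-55.1 -33.2] [ 56.  -40.4]
top [ 55.8 -33.5] [-62.2 -31.3] [-61.6  31.3]
stud blob 210.0655737704918 203.48360655737704 [554.  208.5 150. ]
```

Run:
```python
from h import *
print(ctrl.sign_off())
```

```text
the job is handed in; nothing more can be done
None
```

The cover is back over the rim and the thumb-turn is locked. I handed the job in at about 29 s, with the arm well clear of everything. The hand-in gives no verdict, so this rests on my own checks.

- **Seating:** I carried the cover by its thumb-turn and lowered it over the rim. There was no contact until it touched down, at TCP z ≈ 0.180.
- **Press:** The bottom felt firm at about 10.5 mm of press. The highest vertical reading was 6.9 N, or nearly 10 N on the unit after allowing for the carried weight. Readings come only at the end of each move, so short peaks in between were not seen.
- **Turn:** I turned the thumb-turn about 91.7° clockwise, eased up 2–3 mm and let go.

**Final pictures:**
- **Lock:** The bar lies along the cover's long side with its top at about 0.168 m. It is therefore still held down by about 7 mm, as expected in the notch.
- **Cover:** It looks flat and square on the box top.
- **Bench:** By eye, nothing else in the top view has moved.

**Checks that disagreed:**
- **Cover position:** My hand-picked cover corners scatter by up to several mm from the nominal position: up to about 4 mm in the top view and more in depth in the side view. The claim that it is centred therefore rests mainly on the rim's 1.5 mm play.
- **Rim position:** The two cameras differed by 2–4 mm on the rim's y position. I used a compromise, mostly from the top view, with a small correction from the side view.

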